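# Roll the pastry carton to the stop and set it on the empty tray

### The job

Roll the carton that stands on the roller track along the rollers, without lifting it, until it stands against the end stop. Then lift it off and set it down upright in the middle of the empty steel tray, its long side along the tray's long side. Leave the cleaning pot between the two trays where it stands.

Things in the scene. Friction and masses are not known exactly. Their poses are not given: they have to be found in the camera images.
- carton_mid (a point): Brown pastry carton with a white band, the one on the rollers: 52 mm wide (x), 130 long (y, along the track), 70 tall (z), up to 0.5 kg, rigid. The point is its centre, 35 mm above its underside. It starts 165 to 285 mm short of the stop, rolls almost freely, and after a slow push coasts a few cm at most. Grip it across its width. Like cartons on the table are not meant.
- stop_face (a point): End stop of the fixed roller track, at its right-hand end (robot's -y). The point: centre of the stop's inner face, level with the roller tops, 45 mm above the table. y runs along the track's centre line away from the stop, 440 mm to the open end; x across, z up. Stop rises 35 mm, side rails 8 mm (60 mm apart inside, 84 outside). Carton against the stop: centre at y 65, z 35 mm.
- tray_in (a point): The empty shallow steel tray, fixed to the table, 140 mm (x) by 220 mm (y), its rim 10 mm above its floor and 3 mm thick. The point is the centre of its floor, 3 mm above the table. It lies left or right in front of the robot; the like tray on the other side holds two jars and a metal bar and is not meant.
- pot_mid (a point): Round airbrush cleaning pot, steel with a black lid, 68 mm across and 72 mm tall, standing loose on the table between the two trays. The point is on its axis, 35 mm above the table. To be left standing where it is.
Mind the look-alikes: they are no part of the job. What is shaped like the part that bears carton_mid but blue is not meant.

How it is judged (in metres and radians):
On the way, in this order (a step that is already met when the one before it is completed fails the run):
1. the carton rolls along the middle of the track, standing on the rollers (y of carton_mid in the frame of stop_face between 0.11 and 0.2 m and z of carton_mid in the frame of stop_face between 0.028 and 0.043 m), for 0.05 s.
2. the carton stands on the rollers against the end stop, with at most 13 mm between them (y of carton_mid in the frame of stop_face between 0.05 and 0.078 m and z of carton_mid in the frame of stop_face between 0.028 and 0.043 m), for 0.2 s.
At the end, for the whole second after the job is handed in: The carton rests upright and still on the floor of the empty tray, its centre within 25 mm (across) and 30 mm (along) of the tray's centre, its long side within 12 degrees of the tray's long side (x of carton_mid in the frame of tray_in between -0.025 and 0.025 m and y of carton_mid in the frame of tray_in between -0.03 and 0.03 m and z of carton_mid in the frame of tray_in between 0.029 and 0.041 m and angle between carton_mid's own z axis and vertical below 0.1 rad and angle between the y axis of carton_mid and the y axis of tray_in, either way round below 0.22 rad and linear speed of carton below 0.02 m/s); the robot touches nothing.
It fails at once if the cleaning pot is moved by more than 30 mm or tipped over (distance of pot_mid from where it was at the start of the episode above 0.03 m or angle between pot_mid's own z axis and vertical above 0.5 rad).
It fails at once if the carton is lifted off the rollers (by 15 to 40 mm) over the track while still more than 65 mm short of the stop (z of carton_mid in the frame of stop_face between 0.05 and 0.075 m and y of carton_mid in the frame of stop_face between 0.13 and 0.4 m and x of carton_mid in the frame of stop_face between -0.04 and 0.04 m).
It also fails if it takes over 54 s, if anything falls off the work surface, if the arm or the gripper's body presses on something with over 40 N, if the wrist force passes 120 N, or if a joint passes its speed limit or range.

### The arm

A 6-joint arm with a two-finger parallel gripper is mounted at the origin on the work surface. World frame = base frame: x ahead of the robot, y to its left, z up, the work surface at z = 0. Lengths are in m, angles in degrees, forces in N, time in s.
With the tool pointing down it reaches from about 0.4 to 0.825 m from the base axis. Payload 7 kg.
Tool frame: the origin (TCP) lies between the finger pads; the fingertips stand 22 mm ahead of it and the grasp point (between the pads) lies 3 mm ahead of it; z points along the fingers, y is the line along which they close (so a half turn about z gives the same grasp; the last joint's range is limited). The gripper opens to 88 mm and grips with 3 to 60 N. Pads are 19 mm wide; open, the fingers measure 130 mm over their backs; the gripper's body (78 mm by 193 mm) begins 47 mm behind the grasp point.
Start: joints at [86.694, 20.546, 0.682, 0, -70.136, -16.507], TCP at [0.229, 0.635, 0.249] pointing down, gripper open.
Joint ranges: [-176.03, 176.03], [-82.01, 121.73], [-58.28, 71.71], [-173.87, 95.51], [-174.79, -0.11], [-173.66, 173.66]. Speed limits (degrees/s): [136.94, 136.94, 172.46, 180, 180, 180].

### API

Orientations are given as [roll, pitch, yaw] about the fixed x, y, z axes, in that order (R = Rz(yaw) Ry(pitch) Rx(roll)).
In Python, from plant import ctrl gives the robot as it stands.
- The arm moves only by the tool apply_moves, never from a script. Its argument "targets" is a list of rows, each an object with "travel": the shift along the tool's x, y, z in mm, a list of three; "roll": the turn about the tool's z in degrees; "jaw": the finger opening in mm, from 0 to 87.6. In form: [{"travel": [tx, ty, tz], "roll": roll, "jaw": jaw}, ...]. A call has 1 to 10 rows; each row shifts and turns the commanded pose from where the row before left it, along the tool's axes as they then stand; what a row does not reach is not made up. A row lasts 1/10 s, in which the tool goes at most 50 mm and 8.59 degrees, less where a joint would pass 70% of its speed; a pose out of reach is approached as far as the arm can. A call with a gripper value outside its range is refused whole. The fingers move at their own pace and stop on an object; the grip force is fixed at half the most. Time passes only in rows, so rows that do not move let the fingers close. It gives the time, the measured TCP pose, the force, the opening and the grip force at its end, in the units of the state.
- ctrl.get_obs(): the state, without advancing time (a new reading comes with each control period).
- ctrl.snapshot(name): name is "scene" or "top"; returns the picture (384x512x3 uint8, red, green, blue); there is no depth.
- ctrl.calibration(name): a dict with "K" (3x3 intrinsics, pixels), "extrinsics" (4x4, takes a point from camera to world coordinates). Camera axes: x right, y down, z forward; pixel columns grow to the right and rows downward; lengths in m; the calibration is good to about 2 mm. A picture is of the moment at which its call begins. calibration takes no time and is no camera call.
- ctrl.close_job(): hands the job in; it is judged then, once.
The state is a dict: "clock": time; "joint_pos": joint angles; "qvel": joint speeds; "tau": joint torques, N m; "tool_pos": TCP position; "orientation": TCP orientation; "force": force on the tool from outside, world axes, zero at the start; "moment": the same for the moment, N m; "opening": finger opening in m; "gripper_force": force on a finger pad.
Only numpy, scipy, OpenCV 4.12 (cv2) and the standard library are available. Lean on these libraries where they do the work, as an engineer would, in place of code of your own. Each camera call takes 0.05 s, during which the arm holds its last target. There are 200 camera calls.

## Working session

There is one attempt and no reset: what is moved stays moved. The work goes in short steps, Python scripts to look and compute and a tool call to move; the robot and the scene stay as the last step left them, time stands still between calls to the robot, and variables do not carry over. Pictures are saved under pics/ and viewed, at most 10 in all, crops included, and the job is handed in when it is done.

Besides the shell and the picture viewer there is one more tool, called after "Emit:" by a JSON object that holds its "method" and its "body", one argument or row to a line. apply_moves: Moves the arm, as the interface text tells. Its arguments: {"type":"object","properties":{"targets":{"type":"array","items":{"type":"object","properties":{"travel":{"type":"array","items":{"type":"number"}},"roll":{"type":"number"},"jaw":{"type":"number"}}}}},"required":["targets"]}

```bash
mkdir -p pics; cat > h.py <<'E'
import numpy as np, cv2
from plant import ctrl
def snap(cam,fn,crop=None,s=1.5):
    im=ctrl.snapshot(cam)[:,:,::-1]
    if crop: u0,v0,u1,v1=crop; im=im[v0:v1,u0:u1]
    cv2.imwrite('pics/'+fn,cv2.resize(im,None,fx=s,fy=s,interpolation=cv2.INTER_CUBIC))
def p2w(cam,u,v,z):
    c=ctrl.calibration(cam);K=np.array(c['K']);E=np.array(c['extrinsics'])
    d=E[:3,:3]@np.linalg.inv(K)@[u,v,1];o=E[:3,3]
    return o+d*(z-o[2])/d[2]
def w2p(cam,p):
    c=ctrl.calibration(cam);K=np.array(c['K']);E=np.array(c['extrinsics'])
    q=K@(E[:3,:3].T@(np.array(p)-E[:3,3]));return q[:2]/q[2]
E
python3 - <<'E'
from h import *
snap('top','t0.png');snap('scene','s0.png')
for c in('top','scene'):print(ctrl.calibration(c))
o=ctrl.get_obs();print({k:o[k] for k in('clock','tool_pos','orientation','opening','force')})
E
```

```text
{'K': array([[396.79369475,   0.        , 252.37941235],
       [  0.        , 396.79369475, 191.83371418],
       [  0.        ,   0.        ,   1.        ]]), 'extrinsics': array([[-0.02379999, -0.99128982,  0.1295301 ,  0.43643718],
       [-0.99970486,  0.02296747, -0.00791743, -0.00472725],
       [ 0.00487348, -0.12968031, -0.99154388,  1.02242137],
       [ 0.        ,  0.        ,  0.        ,  1.        ]])}
{'K': array([[453.60401469,   0.        , 253.50240002],
       [  0.        , 453.60401469, 196.94332501],
       [  0.        ,   0.        ,   1.        ]]), 'extrinsics': array([[ 0.83031119,  0.4645125 , -0.3079147 ,  0.91535639],
       [ 0.55727217, -0.69755879,  0.45039922, -0.50338155],
       [-0.00557254, -0.54556381, -0.83805076,  1.0265993 ],
       [ 0.        ,  0.        ,  0.        ,  1.        ]])}
{'clock': 0.1, 'tool_pos': array([0.22866261, 0.63464154, 0.24771863]), 'orientation': array([ 1.79913019e+02, -8.25252661e-03, -1.98165915e+01]), 'opening': 0.08778564913230621, 'force': array([0.07652489, 0.71219199, 0.76151498])}
```

View pics/t0.png

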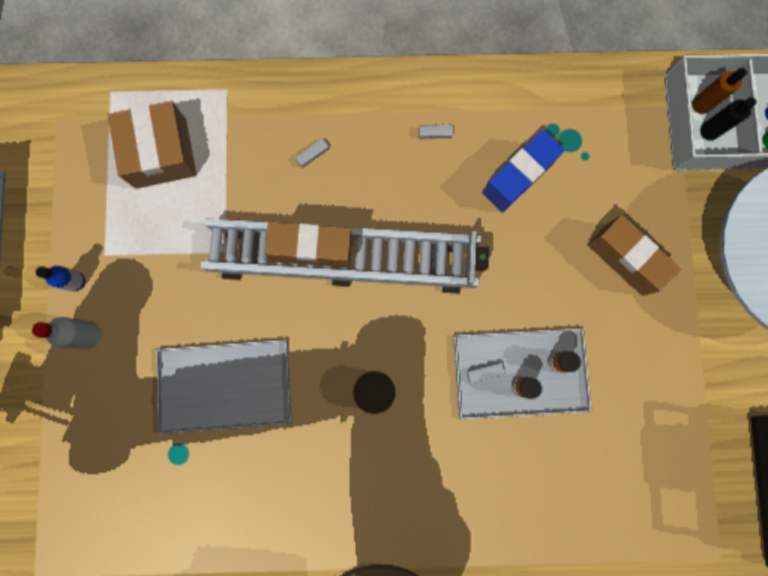

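View pics/s0.png

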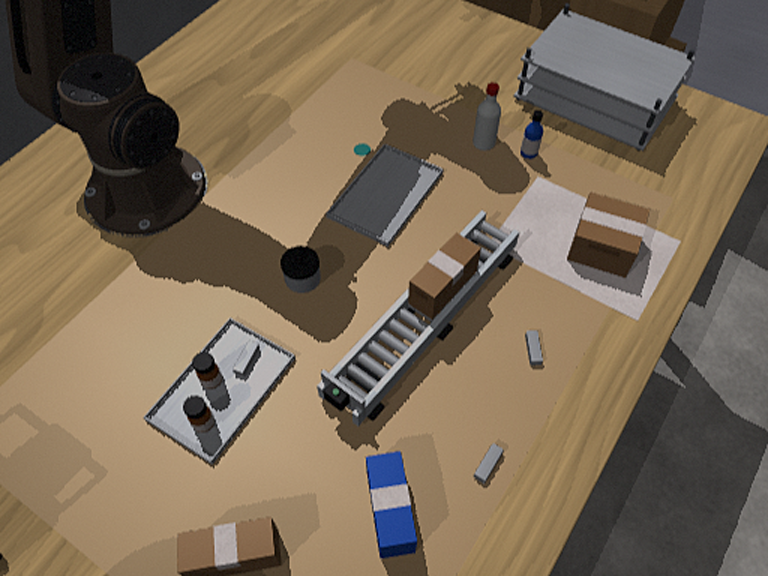

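The top view shows the carton on the track around (308,243) in the 1.5x picture, the stop at (474,258), the empty tray (left) centred at (224,386) and the pot at (374,392). I'll take an enlarged crop next.

```bash
python3 - <<'E'
from h import *
snap('top','t1.png',(90,135,340,295),3.2)
E
```

```text
(no output)
```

View pics/t1.png

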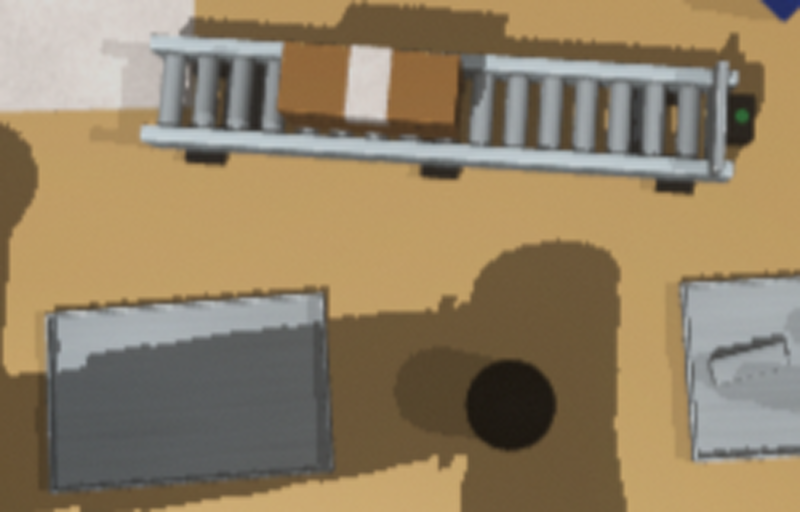

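```bash
cat >> h.py <<'E'
def crop(pts,z,o=(90,135),s=3.2):
    return np.array([p2w('top',(u+.5)/s-.5+o[0],(v+.5)/s-.5+o[1],z) for u,v in pts])[:,:2]
E
python3 - <<'E'
from h import *
np.set_printoptions(precision=4,suppress=True)
def rect(n,P):
    e=[P[1]-P[0],P[2]-P[1],P[2]-P[3],P[3]-P[0]]
    print(n,P.mean(0),[round(np.linalg.norm(a),4) for a in e],'long dir',[round(np.degrees(np.arctan2(-a[0],-a[1])),1) for a in (e[0],e[2])])
rect('carton',crop([(283,42),(459,55),(456,127),(278,113)],.115))
rect('tray',crop([(47,312),(326,290),(331,470),(52,490)],.013))
r=crop([(152,35),(735,72),(730,178),(142,140)],.053);print(r);rect('rail',r)
print('stop top',crop([(716,62),(711,172)],.08));print('pot',crop([(510,405)],.072))
E
```

```text
carton [0.6301 0.0967] [np.float64(0.129), np.float64(0.0534), np.float64(0.1295), np.float64(0.0528)] long dir [np.float64(5.6), np.float64(5.9)]
tray [0.4109 0.251 ] [np.float64(0.2205), np.float64(0.1399), np.float64(0.2165), np.float64(0.1378)] long dir [np.float64(-3.2), np.float64(-2.6)]
[[ 0.6862  0.2726]
 [ 0.6464 -0.1815]
 [ 0.5632 -0.1739]
 [ 0.6033  0.2791]]
rail [0.6248 0.0491] [np.float64(0.4559), np.float64(0.0836), np.float64(0.4548), np.float64(0.0832)] long dir [np.float64(5.0), np.float64(5.1)]
stop top [[ 0.6486 -0.1626]
 [ 0.5645 -0.1551]]
pot [[ 0.3956 -0.0005]]
```

```bash
cat >> h.py <<'E'
from scipy.spatial.transform import Rotation as Ro
d=np.array([np.sin(np.radians(5.05)),np.cos(np.radians(5.05)),0])
STOP=np.array([.6065,-.159,.045]); TRAY=np.array([.411,.251,.003])
def go(p,yaw=None):
    o=ctrl.get_obs();R=Ro.from_euler('xyz',o['orientation'],degrees=True).as_matrix()
    print('t',o['clock'],'tcp',o['tool_pos'].round(4),o['orientation'].round(2),'F',o['force'].round(1),'op',round(o['opening'],4),round(o['gripper_force'],1))
    print('travel mm',(1000*R.T@(np.array(p)-o['tool_pos'])).round(1),'roll',None if yaw is None else round(o['orientation'][2]-yaw,2))
E
```

Emit:
{"method": "apply_moves", "body": {
  "targets": [
    {"roll": 8.4},
    {"roll": 8.4},
    {"roll": 8.4},
    {"roll": 8.4},
    {"roll": 8.4},
    {"roll": 8.4},
    {"roll": 8.4},
    {"roll": 8.4},
    {"roll": 8.0}
  ]
}}

```text
validation failed for argument at $.ta...
```

```bash
python3 -c "
from h import *
go([.6301,.0967,.2],-95.2)"
```

```text
t 0.15 tcp [0.2287 0.6347 0.2478] [ 1.7993e+02 -1.0000e-02 -1.9820e+01] F [-0.3 -0.3  0.8] op 0.0879 0.0
travel mm [560.  370.   48.4] roll 75.38
```

Emit:
{"method": "apply_moves", "body": {
  "targets": [
    {"travel": [0,0,0],"roll": 8.4,"jaw": 85},
    {"travel": [0,0,0],"roll": 8.4,"jaw": 85},
    {"travel": [0,0,0],"roll": 8.4,"jaw": 85},
    {"travel": [0,0,0],"roll": 8.4,"jaw": 85},
    {"travel": [0,0,0],"roll": 8.4,"jaw": 85},
    {"travel": [0,0,0],"roll": 8.4,"jaw": 85},
    {"travel": [0,0,0],"roll": 8.4,"jaw": 85},
    {"travel": [0,0,0],"roll": 8.4,"jaw": 85},
    {"travel": [0,0,0],"roll": 8.2,"jaw": 85},
    {"travel": [0,0,0],"roll": 0,"jaw": 85}
  ]
}}

```text
clock: 1.15
tool_pos: [0.2287, 0.6349, 0.2482]
orientation: [180.0, -0.0, -95.3]
force: [-0.5, 0.1, 0.1]
opening: 0.0848
gripper_force: 0.0
```

```bash
python3 -c "
from h import *
go([.6301,.0967,.2],-95.2)"
```

```text
t 1.15 tcp [0.2287 0.6349 0.2482] [ 1.7999e+02 -3.0000e-02 -9.5340e+01] F [-0.5  0.1  0.1] op 0.0848 0.0
travel mm [ 498.5 -449.7   48.5] roll -0.14
```

Emit:
{"method": "apply_moves", "body": {
  "targets": [
    {"travel": [25,-22.5,0],"roll": 0,"jaw": 85},
    {"travel": [25,-22.5,0],"roll": 0,"jaw": 85},
    {"travel": [25,-22.5,0],"roll": 0,"jaw": 85},
    {"travel": [25,-22.5,0],"roll": 0,"jaw": 85},
    {"travel": [25,-22.5,0],"roll": 0,"jaw": 85},
    {"travel": [25,-22.5,0],"roll": 0,"jaw": 85},
    {"travel": [25,-22.5,0],"roll": 0,"jaw": 85},
    {"travel": [25,-22.5,0],"roll": 0,"jaw": 85},
    {"travel": [25,-22.5,0],"roll": 0,"jaw": 85},
    {"travel": [25,-22.5,0],"roll": 0,"jaw": 85}
  ]
}}

```text
clock: 2.15
tool_pos: [0.4307, 0.3644, 0.2486]
orientation: [-180.0, 0.0, -94.9]
force: [0.9, 0.1, 0.0]
opening: 0.0851
gripper_force: 0.0
```

Emit:
{"method": "apply_moves", "body": {
  "targets": [
    {"travel": [25,-22.5,5],"roll": 0,"jaw": 85},
    {"travel": [25,-22.5,5],"roll": 0,"jaw": 85},
    {"travel": [25,-22.5,5],"roll": 0,"jaw": 85},
    {"travel": [25,-22.5,5],"roll": 0,"jaw": 85},
    {"travel": [25,-22.5,5],"roll": 0,"jaw": 85},
    {"travel": [25,-22.5,5],"roll": 0,"jaw": 85},
    {"travel": [25,-22.5,5],"roll": 0,"jaw": 85},
    {"travel": [25,-22.5,5],"roll": 0,"jaw": 85},
    {"travel": [25,-22.5,5],"roll": 0,"jaw": 85},
    {"travel": [0,0,0],"roll": 0,"jaw": 85}
  ]
}}

```text
clock: 3.15
tool_pos: [0.6125, 0.1201, 0.2022]
orientation: [179.9, -0.1, -95.1]
force: [-1.1, 0.1, -0.0]
opening: 0.0848
gripper_force: 0.0
```

```bash
python3 -c "
from h import *
go([.6301,.0967,.087],-95.2)
snap('scene','s1.png',(190,100,390,290),3)"
```

```text
t 3.15 tcp [0.6125 0.1201 0.2022] [ 1.7991e+02 -8.0000e-02 -9.5120e+01] F [-1.1  0.1 -0. ] op 0.0848 0.0
travel mm [ 21.6 -19.8 115.2] roll 0.08
```

View pics/s1.png

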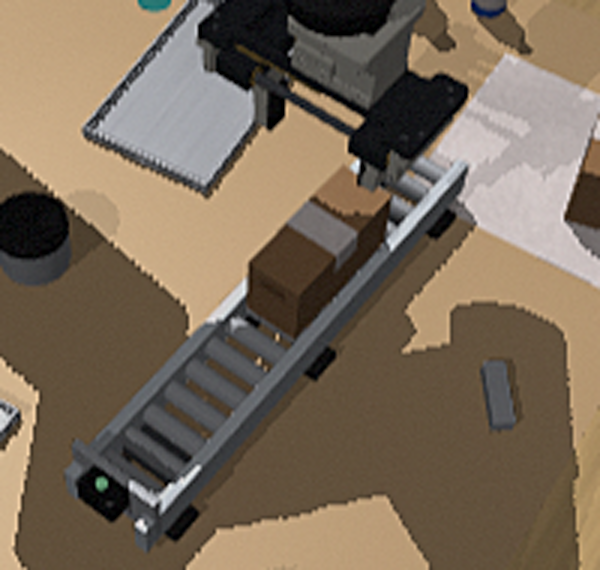

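The gripper stands above and behind the carton, which is still at its place with its band at (325,230), and the fingers lie across the track. I'll centre over it and go down.

Emit:
{"method": "apply_moves", "body": {
  "targets": [
    {"travel": [10.8,-10,5],"roll": 0,"jaw": 85},
    {"travel": [10.8,-9.8,10],"roll": 0,"jaw": 85},
    {"travel": [0,0,20],"roll": 0,"jaw": 85},
    {"travel": [0,0,20],"roll": 0,"jaw": 85},
    {"travel": [0,0,15],"roll": 0,"jaw": 85},
    {"travel": [0,0,15],"roll": 0,"jaw": 85},
    {"travel": [0,0,15],"roll": 0,"jaw": 85},
    {"travel": [0,0,10],"roll": 0,"jaw": 85},
    {"travel": [0,0,5],"roll": 0,"jaw": 85},
    {"travel": [0,0,0],"roll": 0,"jaw": 85}
  ]
}}

```text
clock: 4.2
tool_pos: [0.6289, 0.0997, 0.0878]
orientation: [179.9, -0.0, -95.2]
force: [0.7, 0.5, -0.6]
opening: 0.0852
gripper_force: 0.0
```

```bash
python3 -c "
from h import *
go([.6301,.0967,.087],-95.2)"
```

```text
t 4.2 tcp [0.6289 0.0997 0.0878] [ 1.7994e+02 -4.0000e-02 -9.5180e+01] F [ 0.7  0.5 -0.6] op 0.0852 0.0
travel mm [ 2.9 -1.5  0.8] roll 0.02
```

Emit:
{"method": "apply_moves", "body": {
  "targets": [
    {"travel": [3,-1,0],"roll": 0,"jaw": 70},
    {"travel": [0,0,0],"roll": 0,"jaw": 60},
    {"travel": [0,0,0],"roll": 0,"jaw": 50},
    {"travel": [0,0,0],"roll": 0,"jaw": 40},
    {"travel": [0,0,0],"roll": 0,"jaw": 40},
    {"travel": [0,0,0],"roll": 0,"jaw": 40},
    {"travel": [0,0,0],"roll": 0,"jaw": 40},
    {"travel": [0,0,0],"roll": 0,"jaw": 40}
  ]
}}

```text
clock: 5.0
tool_pos: [0.6306, 0.097, 0.0891]
orientation: [-179.9, 0.0, -95.2]
force: [2.6, -0.9, 2.0]
opening: 0.0519
gripper_force: 30.0
```

```bash
python3 -c "
from h import *
o=ctrl.get_obs();p=o['tool_pos']
print('along',(p-STOP)@d*1000,'now grasp->stop travel');go(STOP+d*.068+[0,0,p[2]-.045],-95.05)"
```

```text
along 257.12359140845206 now grasp->stop travel
t 5.0 tcp [0.6306 0.097  0.0891] [-1.7991e+02  3.0000e-02 -9.5200e+01] F [ 2.6 -0.9  2. ] op 0.0519 30.0
travel mm [ 1.891e+02  1.000e+00 -1.000e-01] roll -0.15
```

Emit:
{"method": "apply_moves", "body": {
  "targets": [
    {"travel": [8,0,0],"roll": 0,"jaw": 40},
    {"travel": [10,0,0],"roll": 0,"jaw": 40},
    {"travel": [10,0,0],"roll": 0,"jaw": 40},
    {"travel": [10,0,0],"roll": 0,"jaw": 40},
    {"travel": [10,0,0],"roll": 0,"jaw": 40},
    {"travel": [10,0,0],"roll": 0,"jaw": 40},
    {"travel": [10,0,0],"roll": 0,"jaw": 40},
    {"travel": [10,0,0],"roll": 0,"jaw": 40},
    {"travel": [10,0,0],"roll": 0,"jaw": 40},
    {"travel": [10,0,0],"roll": 0,"jaw": 40}
  ]
}}

```text
clock: 6.0
tool_pos: [0.6219, -0.0019, 0.0891]
orientation: [-179.9, 0.0, -95.2]
force: [5.7, 0.1, 4.7]
opening: 0.052
gripper_force: 30.0
```

```bash
python3 -c "
from h import *
p=ctrl.get_obs()['tool_pos'];go(STOP+d*.068+[0,0,p[2]-.045],-95.05)
snap('scene','s2.png',(190,120,370,290),3.3)"
```

```text
t 6.0 tcp [ 0.6219 -0.0019  0.0891] [-1.7987e+02  3.0000e-02 -9.5220e+01] F [5.7 0.1 4.7] op 0.052 30.0
travel mm [89.9  1.2 -0.1] roll -0.17
```

View pics/s2.png

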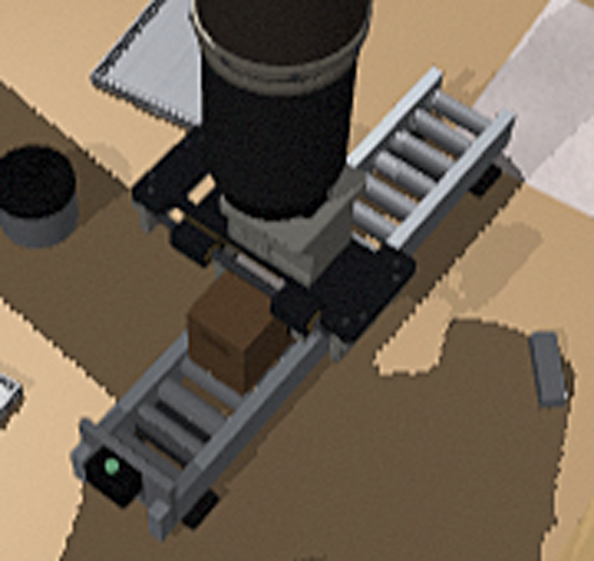

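The carton is held between the fingers midway down the track, its front face around (235,345), still on the rollers. Onward slowly.

Emit:
{"method": "apply_moves", "body": {
  "targets": [
    {"travel": [9,0,0],"roll": 0,"jaw": 40},
    {"travel": [9,0,0],"roll": 0,"jaw": 40},
    {"travel": [9,0,0],"roll": 0,"jaw": 40},
    {"travel": [9,0,0],"roll": 0,"jaw": 40},
    {"travel": [9,0,0],"roll": 0,"jaw": 40},
    {"travel": [9,0,0],"roll": 0,"jaw": 40},
    {"travel": [9,0,0],"roll": 0,"jaw": 40},
    {"travel": [8,0,0],"roll": 0,"jaw": 40},
    {"travel": [6,0,0],"roll": 0,"jaw": 40},
    {"travel": [4,0,0],"roll": 0,"jaw": 40}
  ]
}}

```text
clock: 7.05
tool_pos: [0.6144, -0.0826, 0.0891]
orientation: [-179.9, 0.0, -95.2]
force: [5.2, -0.2, 4.2]
opening: 0.052
gripper_force: 30.0
```

```bash
python3 -c "
from h import *
p=ctrl.get_obs()['tool_pos'];go(STOP+d*.065+[0,0,p[2]-.045],-95.05)"
```

```text
t 7.05 tcp [ 0.6144 -0.0826  0.0891] [-1.7987e+02  2.0000e-02 -9.5240e+01] F [ 5.2 -0.2  4.2] op 0.052 30.0
travel mm [11.8  1.1 -0. ] roll -0.19
```

Emit:
{"method": "apply_moves", "body": {
  "targets": [
    {"travel": [3,0,0],"roll": 0,"jaw": 40},
    {"travel": [3,0,0],"roll": 0,"jaw": 40},
    {"travel": [2,0,0],"roll": 0,"jaw": 40},
    {"travel": [1,0,0],"roll": 0,"jaw": 40},
    {"travel": [1,0,0],"roll": 0,"jaw": 40},
    {"travel": [0,0,0],"roll": 0,"jaw": 40}
  ]
}}

```text
clock: 7.65
tool_pos: [0.6136, -0.0923, 0.0891]
orientation: [-179.9, 0.0, -95.2]
force: [6.1, -0.8, 3.9]
opening: 0.0521
gripper_force: 30.0
```

```bash
python3 -c "
from h import *
p=ctrl.get_obs()['tool_pos'];go(STOP+d*.065+[0,0,p[2]-.045],-95.05)
snap('top','t2.png',(140,130,340,280),3.8)"
```

```text
t 7.65 tcp [ 0.6136 -0.0923  0.0891] [-1.7987e+02  1.0000e-02 -9.5230e+01] F [ 6.1 -0.8  3.9] op 0.0521 30.0
travel mm [ 2.1  1.2 -0. ] roll -0.18
```

View pics/t2.png

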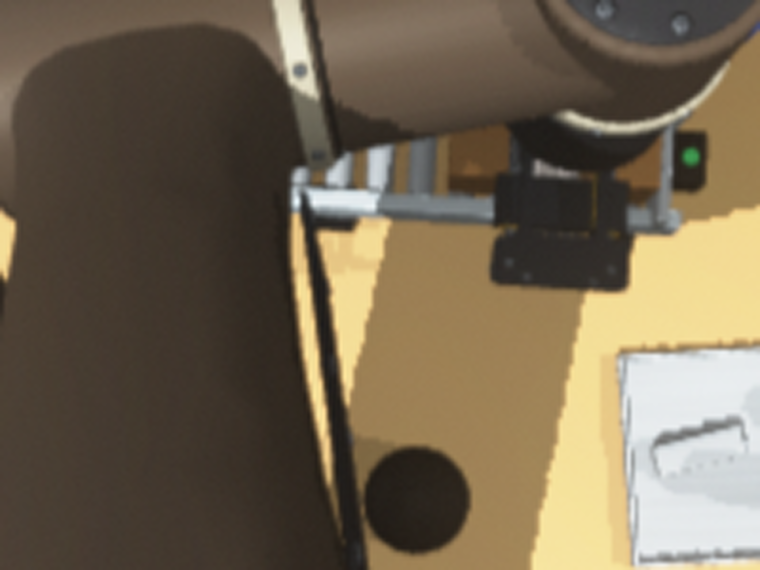

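The carton's right end at about (660,165) reaches the stop plate at (663,185). I'll nudge on until the force shows contact.

Emit:
{"method": "apply_moves", "body": {
  "targets": [
    {"travel": [1,0,0],"roll": 0,"jaw": 40},
    {"travel": [1,0,0],"roll": 0,"jaw": 40},
    {"travel": [0,0,0],"roll": 0,"jaw": 40},
    {"travel": [0,0,0],"roll": 0,"jaw": 40}
  ]
}}

```text
clock: 8.1
tool_pos: [0.6134, -0.0942, 0.0892]
orientation: [-179.9, 0.0, -95.2]
force: [5.1, -0.9, 4.1]
opening: 0.0521
gripper_force: 30.0
```

Emit:
{"method": "apply_moves", "body": {
  "targets": [
    {"travel": [1,0,0],"roll": 0,"jaw": 40},
    {"travel": [1,0,0],"roll": 0,"jaw": 40},
    {"travel": [0,0,0],"roll": 0,"jaw": 40},
    {"travel": [0,0,0],"roll": 0,"jaw": 40}
  ]
}}

```text
clock: 8.5
tool_pos: [0.6132, -0.0961, 0.0891]
orientation: [-179.9, 0.0, -95.2]
force: [5.4, -0.3, 3.5]
opening: 0.0517
gripper_force: 30.0
```

Emit:
{"method": "apply_moves", "body": {
  "targets": [
    {"travel": [1,0,0],"roll": 0,"jaw": 40},
    {"travel": [1,0,0],"roll": 0,"jaw": 40},
    {"travel": [0,0,0],"roll": 0,"jaw": 40},
    {"travel": [0,0,0],"roll": 0,"jaw": 40}
  ]
}}

```text
clock: 8.9
tool_pos: [0.6131, -0.0963, 0.0892]
orientation: [-179.9, 0.1, -95.2]
force: [3.8, 11.5, 5.0]
opening: 0.0518
gripper_force: 30.0
```

Contact: 11.5 N from the stop. I'll back off 2 mm and lift.

Emit:
{"method": "apply_moves", "body": {
  "targets": [
    {"travel": [-2,0,0],"roll": 0,"jaw": 40},
    {"travel": [0,0,0],"roll": 0,"jaw": 40},
    {"travel": [0,0,-10],"roll": 0,"jaw": 40},
    {"travel": [0,0,-15],"roll": 0,"jaw": 40},
    {"travel": [0,0,-20],"roll": 0,"jaw": 40},
    {"travel": [0,0,-20],"roll": 0,"jaw": 40},
    {"travel": [0,0,-20],"roll": 0,"jaw": 40},
    {"travel": [0,0,-15],"roll": 0,"jaw": 40},
    {"travel": [0,0,-10],"roll": 0,"jaw": 40},
    {"travel": [0,0,0],"roll": 0,"jaw": 40}
  ]
}}

```text
clock: 9.9
tool_pos: [0.6115, -0.0958, 0.199]
orientation: [180.0, 0.0, -95.2]
force: [1.0, -0.5, -4.6]
opening: 0.0518
gripper_force: 30.0
```

```bash
python3 -c "
from h import *
go(TRAY+[0,0,.15],-87.1-.4)"
```

```text
t 9.9 tcp [ 0.6115 -0.0958  0.199 ] [ 1.7996e+02  1.0000e-02 -9.5250e+01] F [ 1.  -0.5 -4.6] op 0.0518 30.0
travel mm [-327.   231.4   46.3] roll -7.75
```

Emit:
{"method": "apply_moves", "body": {
  "targets": [
    {"travel": [-8,5,0],"roll": 0,"jaw": 40},
    {"travel": [-17,12,0],"roll": 0,"jaw": 40},
    {"travel": [-17,12,0],"roll": 0,"jaw": 40},
    {"travel": [-17,12,0],"roll": 0,"jaw": 40},
    {"travel": [-17,12,0],"roll": 0,"jaw": 40},
    {"travel": [-17,12,0],"roll": 0,"jaw": 40},
    {"travel": [-17,12,0],"roll": 0,"jaw": 40},
    {"travel": [-17,12,0],"roll": 0,"jaw": 40},
    {"travel": [-17,12,0],"roll": 0,"jaw": 40},
    {"travel": [-17,12,0],"roll": 0,"jaw": 40}
  ]
}}

```text
clock: 10.9
tool_pos: [0.5125, 0.0757, 0.1971]
orientation: [179.8, -0.1, -95.2]
force: [0.3, 1.2, -4.8]
opening: 0.0518
gripper_force: 30.0
```

Emit:
{"method": "apply_moves", "body": {
  "targets": [
    {"travel": [-17,12,0],"roll": 0,"jaw": 40},
    {"travel": [-17,12,0],"roll": 0,"jaw": 40},
    {"travel": [-17,12,0],"roll": 0,"jaw": 40},
    {"travel": [-17,12,0],"roll": 0,"jaw": 40},
    {"travel": [-17,12,0],"roll": 0,"jaw": 40},
    {"travel": [-17,12,0],"roll": 0,"jaw": 40},
    {"travel": [-17,12,0],"roll": 0,"jaw": 40},
    {"travel": [-17,12,0],"roll": 0,"jaw": 40},
    {"travel": [-17,12,0],"roll": 0,"jaw": 40},
    {"travel": [0,0,0],"roll": -4,"jaw": 40}
  ]
}}

```text
clock: 11.9
tool_pos: [0.4188, 0.2383, 0.1973]
orientation: [179.9, -0.1, -91.1]
force: [0.4, -0.9, -4.1]
opening: 0.052
gripper_force: 30.0
```

Emit:
{"method": "apply_moves", "body": {
  "targets": [
    {"travel": [0,0,0],"roll": -4,"jaw": 40},
    {"travel": [0,0,0],"roll": 0,"jaw": 40},
    {"travel": [0,0,0],"roll": 0,"jaw": 40}
  ]
}}

```text
clock: 12.2
tool_pos: [0.4201, 0.2368, 0.1978]
orientation: [179.9, -0.1, -87.3]
force: [-0.1, -0.7, -4.5]
opening: 0.0518
gripper_force: 30.0
```

```bash
python3 -c "
from h import *
go(TRAY+[0,0,.05],-87.1)
snap('scene','s3.png',(180,60,360,220),3.3)"
```

```text
t 12.2 tcp [0.4201 0.2368 0.1978] [ 1.7992e+02 -6.0000e-02 -8.7330e+01] F [-0.1 -0.7 -4.5] op 0.0518 30.0
travel mm [-14.7   8.2 144.8] roll -0.23
```

View pics/s3.png

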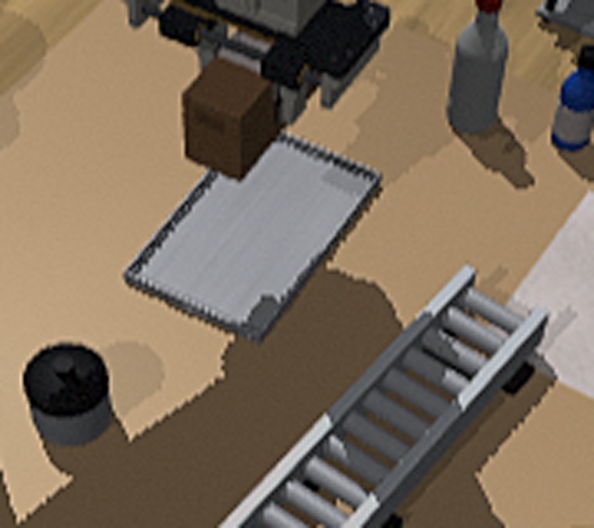

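The carton hangs level in the grip over the tray, and the pot at (65,390) is untouched. I'll centre and lower.

Emit:
{"method": "apply_moves", "body": {
  "targets": [
    {"travel": [-7,4,5],"roll": 0,"jaw": 40},
    {"travel": [-6,4,15],"roll": 0,"jaw": 40},
    {"travel": [0,0,20],"roll": 0,"jaw": 40},
    {"travel": [0,0,20],"roll": 0,"jaw": 40},
    {"travel": [0,0,20],"roll": 0,"jaw": 40},
    {"travel": [0,0,20],"roll": 0,"jaw": 40},
    {"travel": [0,0,20],"roll": 0,"jaw": 40},
    {"travel": [0,0,12],"roll": 0,"jaw": 40},
    {"travel": [0,0,8],"roll": 0,"jaw": 40},
    {"travel": [0,0,0],"roll": 0,"jaw": 40}
  ]
}}

```text
clock: 13.25
tool_pos: [0.4116, 0.2495, 0.0575]
orientation: [179.9, -0.1, -87.3]
force: [-0.7, -0.5, -4.7]
opening: 0.0518
gripper_force: 30.0
```

Emit:
{"method": "apply_moves", "body": {
  "targets": [
    {"travel": [0,0,4],"roll": 0,"jaw": 40},
    {"travel": [0,0,3],"roll": 0,"jaw": 40},
    {"travel": [0,0,2],"roll": 0,"jaw": 40},
    {"travel": [0,0,0],"roll": 0,"jaw": 40},
    {"travel": [0,0,0],"roll": 0,"jaw": 40}
  ]
}}

```text
clock: 13.75
tool_pos: [0.4122, 0.25, 0.0498]
orientation: [-180.0, 0.0, -87.2]
force: [0.0, 0.4, -4.4]
opening: 0.0517
gripper_force: 30.0
```

```bash
python3 -c "
from h import *
go(TRAY+[0,0,.044],-87.1)"
```

```text
t 13.75 tcp [0.4122 0.25   0.0498] [-1.7999e+02  1.0000e-02 -8.7210e+01] F [ 0.   0.4 -4.4] op 0.0517 30.0
travel mm [-1.1  1.2  2.8] roll -0.11
```

Emit:
{"method": "apply_moves", "body": {
  "targets": [
    {"travel": [0,0,1],"roll": 0,"jaw": 40},
    {"travel": [0,0,1],"roll": 0,"jaw": 40},
    {"travel": [0,0,1],"roll": 0,"jaw": 40},
    {"travel": [0,0,0],"roll": 0,"jaw": 40},
    {"travel": [0,0,0],"roll": 0,"jaw": 40}
  ]
}}

```text
clock: 14.25
tool_pos: [0.4122, 0.2499, 0.0471]
orientation: [-180.0, 0.0, -87.2]
force: [-3.3, -1.2, 5.5]
opening: 0.0519
gripper_force: 30.0
```

The carton is on the tray floor (force went from -4.4 to +5.5 N). I'll open slowly and retreat.

Emit:
{"method": "apply_moves", "body": {
  "targets": [
    {"travel": [0,0,0],"roll": 0,"jaw": 56},
    {"travel": [0,0,0],"roll": 0,"jaw": 64},
    {"travel": [0,0,0],"roll": 0,"jaw": 72},
    {"travel": [0,0,0],"roll": 0,"jaw": 80},
    {"travel": [0,0,0],"roll": 0,"jaw": 80},
    {"travel": [0,0,0],"roll": 0,"jaw": 80},
    {"travel": [0,0,-5],"roll": 0,"jaw": 80},
    {"travel": [0,0,-10],"roll": 0,"jaw": 80},
    {"travel": [0,0,-20],"roll": 0,"jaw": 80},
    {"travel": [0,0,-20],"roll": 0,"jaw": 80}
  ]
}}

```text
clock: 15.25
tool_pos: [0.4121, 0.2498, 0.1028]
orientation: [180.0, -0.0, -87.2]
force: [-0.5, 0.7, 0.1]
opening: 0.0803
gripper_force: 0.0
```

Emit:
{"method": "apply_moves", "body": {
  "targets": [
    {"travel": [0,0,-30],"roll": 0,"jaw": 80},
    {"travel": [0,0,-30],"roll": 0,"jaw": 80},
    {"travel": [0,0,-30],"roll": 0,"jaw": 80},
    {"travel": [0,0,-25],"roll": 0,"jaw": 80},
    {"travel": [25,-25,0],"roll": 0,"jaw": 80},
    {"travel": [30,-30,0],"roll": 0,"jaw": 80},
    {"travel": [30,-30,0],"roll": 0,"jaw": 80},
    {"travel": [30,-30,0],"roll": 0,"jaw": 80},
    {"travel": [30,-20,0],"roll": 0,"jaw": 80},
    {"travel": [0,0,0],"roll": 0,"jaw": 80}
  ]
}}

```text
clock: 16.25
tool_pos: [0.5558, 0.1087, 0.217]
orientation: [-180.0, -0.0, -87.4]
force: [-1.0, 0.1, -0.6]
opening: 0.0802
gripper_force: 0.0
```

```bash
python3 -c "
from h import *
go(TRAY,-87)
a=ctrl.snapshot('top')[130:300,60:250,::-1];b=ctrl.snapshot('scene')[70:240,150:340,::-1]
cv2.imwrite('pics/end.png',cv2.resize(np.hstack([a,b]),None,fx=2.1,fy=2.1,interpolation=cv2.INTER_CUBIC))"
```

```text
t 16.25 tcp [0.5558 0.1087 0.217 ] [-1.800e+02 -4.000e-02 -8.741e+01] F [-1.   0.1 -0.6] op 0.0802 0.0
travel mm [-148.9  138.2  213.9] roll -0.41
```

View pics/end.png

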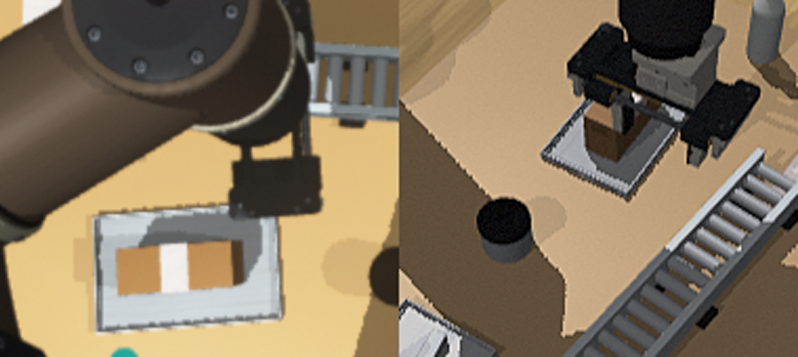

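The carton stands upright in the tray, its top spanning about (116,248) to (235,288), parallel to the tray, with the pot untouched. I'll check the numbers and hand in.

```bash
python3 -c "
from h import *
P=crop([(116,249),(231,241),(235,287),(118,296)],.073,(60,130),2.1);c=P.mean(0);print(c,c-TRAY[:2])
if np.abs(c-TRAY[:2]).max()<.018: print(ctrl.close_job())"
```

```text
[0.41041334 0.24913265] [-0.00058666 -0.00186735]
the job is handed in; nothing more can be done
None
```

The job is handed in: the carton was rolled to the end stop (contact force felt) and set down upright in the empty tray, about 2 mm from its centre by my last measurement, with the pot left where it stood.

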